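# Hold the leak-test coupler on the tilted port

## Task

Pick up the loose test coupler (orange square grip, dark socket) and press it squarely onto the tilted brass spigot of the blue test block until it snaps fully home on the steel flange. Then keep pushing along the tilted axis, without ramming it, until the yellow band has gone down into the blue sleeve against the spring, and finish while still gripping the coupler and holding the spigot down like that; do not let go. Leave the other things on the table where they are.

Things in the scene. Friction and masses are not known exactly. Their poses are not given: they have to be found in the camera images.
- coupler: Loose, 0.13-0.25 kg, upright on the table, 76 mm tall. Origin: centre of its open mouth (underside); z up through the grip. 0-30 mm: dark round socket, 34 mm dia. 30-76 mm: orange grip 26 x 26 mm, flat sides facing its x and y; grip at about 53 mm. Mouth cone 25 mm narrowing to a 19 mm lip 4-8 mm deep, then 25 mm bore to 27 mm deep. Any turn about z fits the spigot.
- test_block: Fixed block: aluminium base plate 130 x 90 x 12 mm; origin at its underside. A blue round sleeve, 44 mm dia, rises from it, leaning 25 degrees (0.436 rad) from vertical towards the block's own -x; its mouth's centre is 75 mm above the origin. Place and yaw vary.
- spigot_seat (a point): Centre of the upper face of the spigot's steel flange (32 mm dia), where the coupler's mouth rim comes to rest; 14 mm out from the sleeve's mouth when the spigot is up, and moves with it. z points outward along the tilted spigot. The coupler is fully home when its origin is here (gap under 2 mm) and the z axes agree.
- spigot_tip (a point): Tip of the brass spigot (16 mm dia stem, tapered end), 24 mm above the flange face on the same axis. Four sprung balls bulge from the stem 12.6 mm above the flange, 23 mm over the balls; pressing the coupler's lip over them takes about 5-10 N, then they snap out behind the lip as the rim meets the flange.
- spigot (a joint): Travel of the sprung spigot down into its sleeve along the tilted axis, m: 0 up (at rest), 0.013 fully in (hard stop). The spring pushes back with 6 N at 0 plus 0.8 N per mm, about 16 N at the stop. The 6 mm yellow band under the steel flange is all inside the sleeve at 0.006.
- dust_plug: Bystander: loose red dust plug, 32 mm diameter, 26 mm tall, origin at its underside.
- marker: Bystander: loose white and black marker pen lying on the table, about 135 mm long, 15 mm thick.
- pen_cup: Bystander: loose orange and black cup with pens, 76 mm diameter, about 140 mm tall in all.
- calculator: Bystander: loose white calculator, 140 x 100 x 14 mm.
- sample_box: Bystander: loose small cardboard box, 60 x 90 x 40 mm, origin at its underside.
Not all that is in view belongs to the job. What is shaped like the coupler but green or purple is not meant.

How it is judged:
By the outcome, as a careful person would: the job done as asked, in the order asked, and still so for the second after the job is handed in, while the arm keeps its last pose, push and grip.
It also fails if it takes over 42 s, if anything falls off the work surface, if the arm or the gripper's body presses on something with over 40 N, if the wrist force passes 120 N, or if a joint passes its speed limit or range.

## Robot

A 7-joint arm with a two-finger parallel gripper is mounted at the origin on the work surface. World frame = base frame: x ahead of the robot, y to its left, z up, the work surface at z = 0. Lengths are in m, angles in rad, forces in N, time in s.
With the tool pointing down it reaches from about 0.425 to 0.825 m from the base axis. Payload 3.6 kg.
Tool frame: the origin (TCP) lies where the fingers leave the gripper's body, on its centre line; the fingertips stand 73 mm ahead of it and the grasp point (between the pads) lies 54 mm ahead of it; z points along the fingers, y is the line along which they close (so a half turn about z gives the same grasp; the last joint's range is limited). The gripper opens to 85 mm and grips with 20 to 120 N. Pads are 22 mm wide; open, the fingers measure 114 mm over their backs; the gripper's body (76 mm by 85 mm) begins 54 mm behind the grasp point. The pads swing forward as they close: fully open they stand 13 mm farther back than shut.
Start: joints at [1.284, 0.615, -0.013, 1.423, 0.008, 1.103, -0.04], TCP at [0.167, -0.628, 0.304] pointing down, gripper open.
Joint ranges: [-3.12, 3.12], [-0.3, 2.06], [-1.34, 1.32], [0.26, 2.42], [-1.36, 4.5], [0.01, 1.98], [-2.84, 2.84]. Speed limits (rad/s): [2.79, 2.79, 3.14, 3.14, 3.14, 3.14, 3.14].

## Interface

Orientations are given as a unit quaternion [x, y, z, w].
In Python, from station import arm, snapshot, camera_info, ticket gives the robot as it stands. Calls block until the motion is done:
- arm.movep(position, orientation): joint-space move of the TCP to a pose.
- arm.line_to(position, velocity=0.15, ori=None): straight line of the TCP; ori=None keeps the orientation; velocity is the mean speed in m/s.
- arm.move_j(angles): joint-space move.
- arm.move_gripper(opening, effort=None): opening from 0.0 (shut) to 1.0 (fully open); effort is the grip in N (None keeps the last); returns when the fingers have stopped.
- arm.pause(seconds).
- arm.ik(position, orientation): joint angles nearest the present ones, or None.
- snapshot(name): name is "scene" or "top"; returns the picture (400x640x3 uint8, blue, green, red); there is no depth.
- camera_info(name): a dict with "fx", "fy", "cx", "cy" (pixels), "R" (3x3) and "t" (3): a world point X has camera coordinates R X + t. Camera axes: x right, y down, z forward; pixel columns grow to the right and rows downward; lengths in m; the calibration is good to about 2 mm. A picture is of the moment at which its call begins. camera_info takes no time and is no camera call.
A pose or a line that the arm cannot do raises arm.MotionError and nothing moves.
- ticket.finish_job(): hands the job in; it is judged then, once.
Readings, each from a call of its own:
- arm.read_time(): time.
- arm.read_joint_positions(): joint angles.
- arm.read_dq(): joint speeds.
- arm.read_effort(): joint torques, N m.
- arm.read_tool_pos(): TCP position.
- arm.read_eef_rot(): TCP orientation.
- arm.read_ft_force(): force on the tool from outside, world axes, zero at the start.
- arm.read_wrist_torque(): the same for the moment, N m.
- arm.read_opening(): opening from 0.0 (shut) to 1.0 (fully open).
- arm.read_finger_force(): force on a finger pad.
Only numpy, scipy, OpenCV 4.12 (cv2) and the standard library are available. Lean on these libraries where they do the work, as an engineer would, in place of code of your own. Each camera call takes 0.05 s, during which the arm holds its last target. There are 200 camera calls.

## Working session

There is one attempt and no reset: what is moved stays moved. The work goes in short steps, each a Python script; the robot and the scene stay as the last script left them, time stands still between calls to the robot, and variables do not carry over. Pictures are saved under pics/ and viewed, at most 10 in all, crops included, and the job is handed in when it is done.

```bash
mkdir -p pics; ls; python3 - <<'E'
from station import arm,snapshot,camera_info
import cv2
for n in("scene","top"):
    cv2.imwrite(f"pics/{n}0.png",snapshot(n)); c=camera_info(n); print(n,c)
print(arm.read_time(),arm.read_tool_pos(),arm.read_eef_rot(),arm.read_ft_force())
E
```

```text
pics
scene {'fx': 450.15112854151397, 'fy': 450.15112854151397, 'cx': 320.6451752858596, 'cy': 192.14839336396076, 'R': array([[-0.87454044,  0.48494141, -0.00329357],
       [ 0.34486641,  0.61712652, -0.70726375],
       [-0.34094893, -0.6196666 , -0.7069421 ]]), 't': array([ 0.46842698, -0.11273524,  1.33296568])}
top {'fx': 466.3050720338496, 'fy': 466.3050720338496, 'cx': 317.22885201189104, 'cy': 199.53521631886682, 'R': array([[ 1.42554552e-02, -9.99898102e-01,  7.53380258e-04],
       [-9.77758964e-01, -1.40974861e-02, -2.09257424e-01],
       [ 2.09246722e-01,  2.24643555e-03, -9.77860298e-01]]), 't': array([-0.03380585,  0.5335074 ,  1.34372582])}
0.1 [ 0.16686256 -0.6276724   0.30282673] [ 9.91569698e-01  1.29568977e-01 -1.64694825e-04 -1.17809158e-03] [ 0.08830116 -0.82184753  0.2875477 ]
```

View pics/scene0.png

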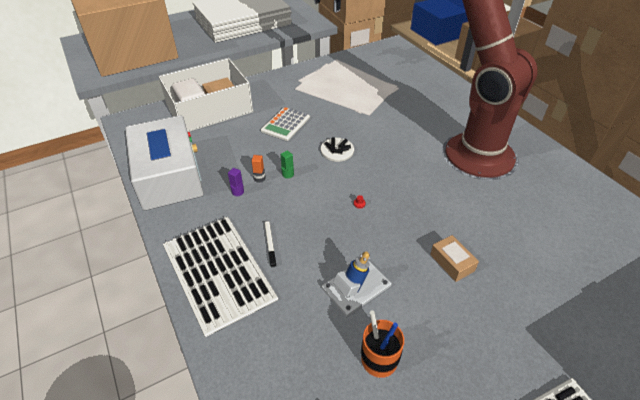

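View pics/top0.png

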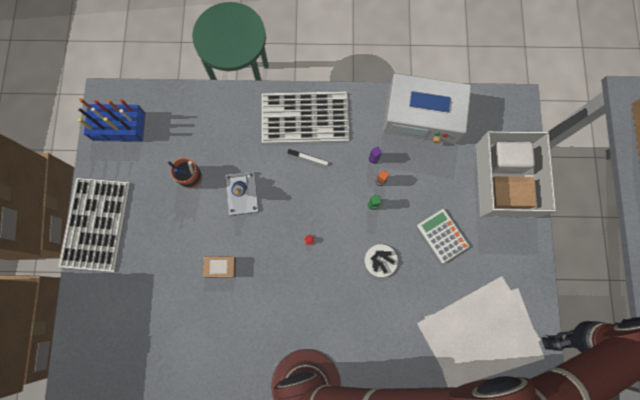

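The top view shows the orange coupler at (382,177), between the purple one at (375,155) and the green one at (375,202). The block is at about (240,192) top and (357,280) scene. Next I'll enlarge both areas.

```bash
python3 - <<'E'
import cv2,numpy as np
s=cv2.imread("pics/scene0.png");t=cv2.imread("pics/top0.png")
z=lambda i,x,y,w,h:cv2.resize(i[y:y+h,x:x+w],(400,300),interpolation=cv2.INTER_CUBIC)
cv2.imwrite("pics/c0.png",np.vstack([np.hstack([z(t,350,140,64,48*1),z(s,225,140,80,60)]),np.hstack([z(t,208,160,64,48+12-12),z(s,312,240,92,69)])]))
for n,i,(x,y,w,h) in(("t",t,(350,140,60,80)),("s",s,(225,130,80,70))):
    hsv=cv2.cvtColor(i,cv2.COLOR_BGR2HSV)[y:y+h,x:x+w]
    for c,(a,b) in dict(orange=(3,20),green=(50,80),purple=(125,155)).items():
        m=cv2.inRange(hsv,(a,120,60),(b,255,255))
        k,l,st,ce=cv2.connectedComponentsWithStats(m)
        for j in range(1,k):
            if st[j,4]>15: print(n,c,st[j]+[x,y,0,0,0],ce[j]+[x,y])
E
```

```text
t orange [377 170  12  13  94] [382.39361702 176.18085106]
t green [371 196   9   8  53] [375.22641509 199.86792453]
t purple [370 148  11  14  73] [374.60273973 153.19178082]
s orange [252 155  12  19 190] [257.20526316 163.76842105]
s green [281 151  13  27 275] [286.94181818 164.22181818]
s purple [228 168  16  28 313] [235.58466454 181.58466454]
```

View pics/c0.png

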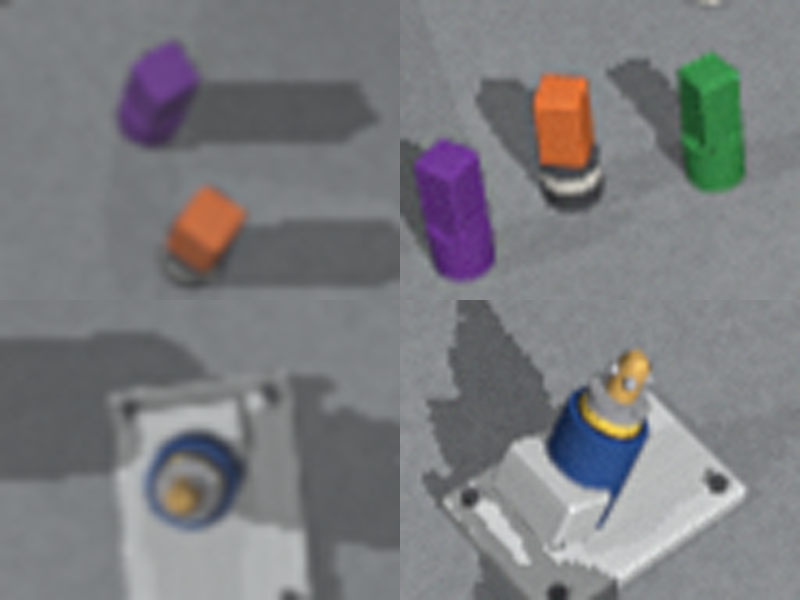

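The crops show the orange grip's yaw at about 37° in the top view. The spigot tip is at about top (237,191.5) and scene (366,252). I still need the plate's corners and a clearer view of the tip.

```bash
python3 - <<'E'
import cv2,numpy as np
s=cv2.imread("pics/scene0.png");t=cv2.imread("pics/top0.png")
z=lambda i,x,y,w,h:cv2.resize(i[y:y+h,x:x+w],(w*8,h*8),interpolation=cv2.INTER_CUBIC)
cv2.imwrite("pics/c1.png",np.hstack([z(t,218,167,46,55)[:440],cv2.resize(s[247:312,316:395],None,fx=5.4,fy=5.4,interpolation=cv2.INTER_CUBIC)[0:440] if 0 else np.pad(cv2.resize(s[247:312,316:395],None,fx=5.3,fy=5.3,interpolation=cv2.INTER_CUBIC),((0,440-344),(0,0),(0,0)))]))
E
```

```text
(no output)
```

View pics/c1.png

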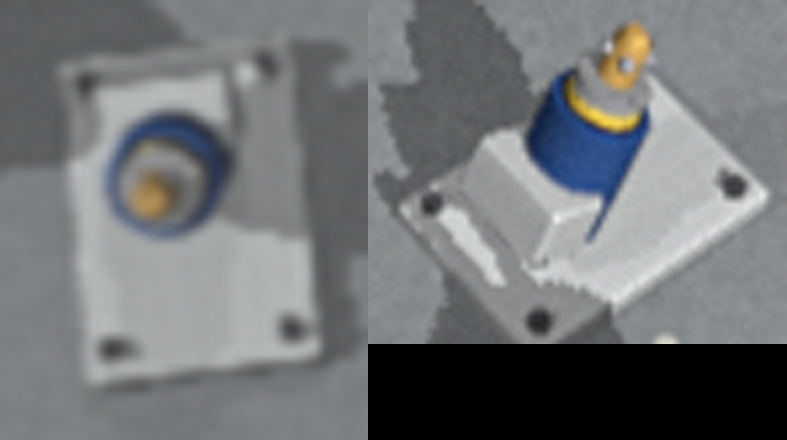

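The left crop shows the plate corners at crop pixels (60,68), (290,42), (322,352) and (88,385), holes just inside them, and the tip at (152,195). The right crop shows holes at (431,204), (540,321), (734,185), the tip at about (635,28) and the flange at about (612,88).

```bash
cat > h.py <<'E'
import numpy as np,cv2
from scipy.spatial.transform import Rotation as Ro
from station import arm,snapshot,camera_info
def ray(n,p):
    c=camera_info(n);R=c["R"];d=R.T@np.array([(p[0]-c["cx"])/c["fx"],(p[1]-c["cy"])/c["fy"],1]);return -R.T@c["t"],d/np.linalg.norm(d)
def plane(n,p,z): o,d=ray(n,p);return o+d*(z-o[2])/d[2]
def tri(ps):
    A=np.zeros((3,3));b=np.zeros(3);L=[ray(*q) for q in ps]
    for o,d in L: P=np.eye(3)-np.outer(d,d);A+=P;b+=P@o
    X=np.linalg.solve(A,b);return X,[np.linalg.norm((np.eye(3)-np.outer(d,d))@(X-o)) for o,d in L]
def proj(n,X): c=camera_info(n);v=c["R"]@X+c["t"];return np.array([c["fx"]*v[0]/v[2]+c["cx"],c["fy"]*v[1]/v[2]+c["cy"]])
E
python3 - <<'E'
from h import *
np.set_printoptions(precision=4,suppress=True)
T=lambda u,v:((u+.5)/8-.5+218,(v+.5)/8-.5+167)
S=lambda u,v:((u-368+.5)/5.3-.5+316,(v+.5)/5.3-.5+247)
c=np.array([plane("top",T(*p),.012) for p in[(60,68),(290,42),(322,352),(88,385)]])
h=np.array([plane("top",T(*p),.012) for p in[(86,83),(264,63),(291,328),(112,349)]])
hs=np.array([plane("scene",S(*p),.012) for p in[(431,204),(540,321),(734,185)]])
print("corners",c,c.mean(0));print("holes",h,h.mean(0));print("sceneholes",hs,"tiedcentre",(hs[1]+hs[2])/2,(hs[0]+hs[2])/2,(hs[0]+hs[1])/2)
for q in(h,c):
    a=q[0]-q[3];b=q[1]-q[2];print("yaw long",np.degrees(np.arctan2((a+b)[1],(a+b)[0])),np.linalg.norm(a),np.linalg.norm(q[0]-q[1]))
    a=q[0]-q[1];b=q[3]-q[2];print("yaw short-90",np.degrees(np.arctan2((a+b)[1],(a+b)[0]))-90)
print("tip",tri([("top",T(152,195)),("scene",S(635,28))]),"flange",tri([("top",T(163,183)),("scene",S(612,88))]))
# coupler: corners of top face
for n,ps in dict(top=[(208,186),(246,215),(222,252),(183,226)],).items():
    q=np.array([plane(n,(350+(u+.5)/6.25-.5,140+(v+.5)/6.25-.5),.076) for u,v in ps]);print(q,q.mean(0))
q=np.array([plane("scene",(225+(u-400+.5)/5-.5,140+(v+.5)/5-.5),.076) for u,v in[(543,75),(588,78),(592,97),(536,93)]]);print(q,q.mean(0))
e=np.roll(q,-1,0)-q;print(np.degrees(np.arctan2(e[:,1],e[:,0])))
print("coupler mid-grip",tri([("top",(382.4,176.2)),("scene",(257.2,163.8))]))
print("purple",tri([("top",(374.6,153.2)),("scene",(235.6,181.6))])[0],"green",tri([("top",(375.2,199.9)),("scene",(286.9,164.2))])[0])
E
```

```text
corners [[0.6177 0.264  0.012 ]
 [0.6296 0.1743 0.012 ]
 [0.506  0.1567 0.012 ]
 [0.4918 0.2462 0.012 ]] [0.5613 0.2103 0.012 ]
holes [[0.6118 0.2535 0.012 ]
 [0.6209 0.1841 0.012 ]
 [0.5153 0.169  0.012 ]
 [0.506  0.2377 0.012 ]] [0.5635 0.2111 0.012 ]
sceneholes [[0.6203 0.184  0.012 ]
 [0.6092 0.2533 0.012 ]
 [0.5041 0.238  0.012 ]] tiedcentre [0.5567 0.2457 0.012 ] [0.5622 0.211  0.012 ] [0.6148 0.2187 0.012 ]
yaw long 8.30451087907154 0.1069388517029092 0.06991490655125644
yaw short-90 7.57345966252376
yaw long 8.078256047352255 0.1271647671122615 0.09044005696169403
yaw short-90 8.27684349678971
tip (array([0.5435, 0.2081, 0.1112]), [np.float64(0.0010123045442070014), np.float64(0.0010123045442069721)]) flange (array([0.5544, 0.2102, 0.0815]), [np.float64(0.0018248205667507776), np.float64(0.0018248205667507783)])
[[ 0.6253 -0.2219  0.076 ]
 [ 0.6111 -0.2399  0.076 ]
 [ 0.5927 -0.2281  0.076 ]
 [ 0.6052 -0.2096  0.076 ]] [ 0.6086 -0.2248  0.076 ]
[[ 0.6125 -0.237   0.076 ]
 [ 0.5922 -0.2228  0.076 ]
 [ 0.5967 -0.2074  0.076 ]
 [ 0.6216 -0.2251  0.076 ]] [ 0.6057 -0.2231  0.076 ]
[ 144.9634   73.8561  -35.3855 -127.327 ]
coupler mid-grip (array([ 0.6098, -0.2232,  0.0526]), [np.float64(0.000496522589137743), np.float64(0.0004965225891377659)])
purple [ 0.685  -0.2009  0.0399] green [ 0.5359 -0.2001  0.0382]
```

```bash
cat >> h.py <<'E'
O=np.array([.5625,.2110,0]);YAW=np.radians(8.1);A=np.array([-np.sin(.4363)*np.cos(YAW),-np.sin(.4363)*np.sin(YAW),np.cos(.4363)])
SEAT=O+[0,0,.075]+.014*A
C=np.array([.607,-.224,0])
def quat(axis,a):  # tool z=-axis, tool y near heading a
    z=-axis;y=np.array([np.cos(a),np.sin(a),0]);y-=z*(y@z);y/=np.linalg.norm(y)
    return Ro.from_matrix(np.c_[np.cross(y,z),y,z]).as_quat()
E
python3 - <<'E'
from h import *
np.set_printoptions(precision=3,suppress=True)
print("tip proj",proj("top",SEAT+.024*A),((152.5)/8-.5+218,195.5/8-.5+167),proj("scene",SEAT+.024*A),((635-368+.5)/5.3-.5+316,28.5/5.3-.5+247))
print("cup",plane("top",(185,172),.1))
for a in(55,235):print(a,arm.ik(C+[0,0,.107],quat(np.array([0,0,1.]),np.radians(a))),arm.ik(C+[0,0,.25],quat(np.array([0,0,1.]),np.radians(a))))
for a in range(0,360,30):
    q=quat(A,np.radians(a));print(a,*[arm.ik(SEAT+(.107+d)*A,q) for d in(-.012,.10)])
E
```

```text
tip proj [236.272 190.295] (236.5625, 190.9375) [364.357 253.062] (365.97169811320754, 251.87735849056602)
cup [0.602 0.364 0.1  ]
55 [ 0.604  0.888 -0.507  1.599  0.552  0.801  0.821] [ 0.657  0.729 -0.612  1.488  0.452  1.068  0.904]
235 [ 0.218  0.841  0.178  1.613 -0.205  0.706 -1.687] [ 0.225  0.664  0.166  1.504 -0.122  0.983 -1.758]
0 [-0.69   0.588  0.317  2.123 -0.859  0.054  0.374] [-0.075  0.382 -0.584  2.114  0.963  0.479 -1.421]
30 [-0.667  0.584  0.282  2.123 -0.511  0.041  0.603] [ 0.171  0.48  -0.961  2.108  1.152  0.661 -1.021]
60 [-0.668  0.584  0.284  2.123 -0.535  0.042  1.162] [ 0.171  0.48  -0.961  2.108  1.152  0.661 -0.485]
90 [-0.67   0.585  0.286  2.123 -0.564  0.042  1.68 ] [ 0.241  0.532 -1.09   2.106  1.208  0.746 -0.044]
120 [-0.204  0.596 -0.394  2.109  1.461  0.364  0.199] [ 0.171  0.48  -0.961  2.108  1.152  0.661  0.482]
150 [-0.204  0.596 -0.394  2.109  1.461  0.364  0.707] [ 0.171  0.48  -0.961  2.108  1.152  0.661  0.99 ]
180 [-0.204  0.596 -0.394  2.109  1.461  0.364  1.264] [ 0.269  0.56  -1.148  2.106  1.233  0.79   1.478]
210 [-0.787  0.612  0.465  2.126 -1.343  0.134 -1.723] [ 0.269  0.56  -1.148  2.106  1.233  0.79   2.051]
240 [-0.687  0.588  0.312  2.123 -0.822  0.052 -1.695] [-0.682  0.338  0.225  2.131  0.255  0.276 -2.763]
270 [-0.674  0.585  0.292  2.123 -0.632  0.044 -1.394] [-0.791  0.349  0.372  2.134  0.041  0.265 -2.061]
300 [-0.732  0.597  0.38   2.124 -1.169  0.085 -0.387] [ 0.128  0.455 -0.888  2.109  1.119  0.619 -2.63 ]
330 [-0.678  0.586  0.299  2.123 -0.701  0.047 -0.34 ] [-0.356  0.339 -0.203  2.122  0.708  0.358 -1.734]
```

```bash
python3 - <<'E'
from h import *
np.set_printoptions(precision=4,suppress=True)
up=np.array([0,0,1.]);q=quat(up,np.radians(55))
arm.move_gripper(.75,effort=90)
arm.movep(C+[0,0,.25],q)
arm.line_to(C+[0,0,.106],velocity=.12)
print(arm.read_time(),arm.read_tool_pos(),arm.read_ft_force())
arm.move_gripper(0,effort=90)
print(arm.read_time(),arm.read_opening(),arm.read_finger_force(),arm.read_tool_pos(),arm.read_ft_force())
cv2.imwrite("pics/g0.png",np.hstack([cv2.resize(snapshot(n)[y:y+75,x:x+100],(400,300),interpolation=cv2.INTER_CUBIC) for n,x,y in(("top",330,140),("scene",210,120))]))
E
```

```text
3.95 [ 0.6076 -0.224   0.107 ] [-0.315  -0.3599 -0.1201]
4.3833 0.29739551266791847 88.10588479042053 [ 0.6074 -0.2239  0.1067] [-1.0415  0.266   3.8825]
```

View pics/g0.png

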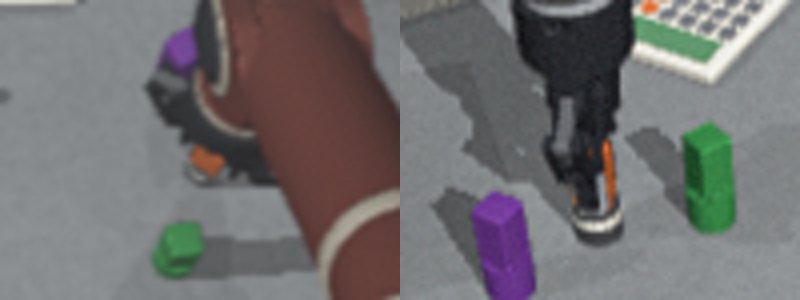

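The picture shows the pads around the orange grip, and both neighbours still standing. The opening of about 25 mm fits the 26 mm grip. Next I'll lift and go to a staging pose on the tilted axis.

```bash
cat >> h.py <<'E'
SEAT=SEAT+[-.0015,-.0003,0]
D=.1067
Q=quat(A,np.radians(150))
E
python3 - <<'E'
from h import *
np.set_printoptions(precision=4,suppress=True)
p=arm.read_tool_pos()
arm.line_to([p[0],p[1],.27],velocity=.15)
arm.movep(SEAT+(D+.10)*A,Q)
arm.line_to(SEAT+(D+.040)*A,velocity=.12)
arm.pause(.3)
print(arm.read_time(),arm.read_tool_pos()-(SEAT+(D+.04)*A),arm.read_joint_positions(),arm.read_opening(),arm.read_ft_force())
print(arm.ik(SEAT+(D-.012)*A,Q))
z=(Ro.from_quat(arm.read_eef_rot()).as_matrix()[:,2]);print("axis err deg",np.degrees(np.arccos(-z@A)))
im={n:snapshot(n) for n in("top","scene")}
for n in im: cv2.imwrite(f"pics/{n}_st.png",im[n]); print(n,proj(n,SEAT+.024*A),proj(n,SEAT+.04*A))
cv2.imwrite("pics/st.png",np.hstack([cv2.resize(im[n][y:y+75,x:x+66],None,fx=6,fy=6,interpolation=cv2.INTER_CUBIC) for n,x,y in(("top",205,150),("scene",330,220))]))
E
```

```text
8.2917 [0.0001 0.     0.0006] [-0.0318  0.5304 -0.6579  2.1207  1.2983  0.5045  0.8617] 0.29131550491528135 [-0.1686  0.6589 -1.9781]
[-0.0904  0.6285 -0.5677  2.1097  1.4999  0.4702  0.6865]
axis err deg 0.06599755965347083
top [236.3494 190.8007] [235.7088 191.9291]
scene [364.8823 252.6806] [367.8101 246.8148]
```

View pics/st.png

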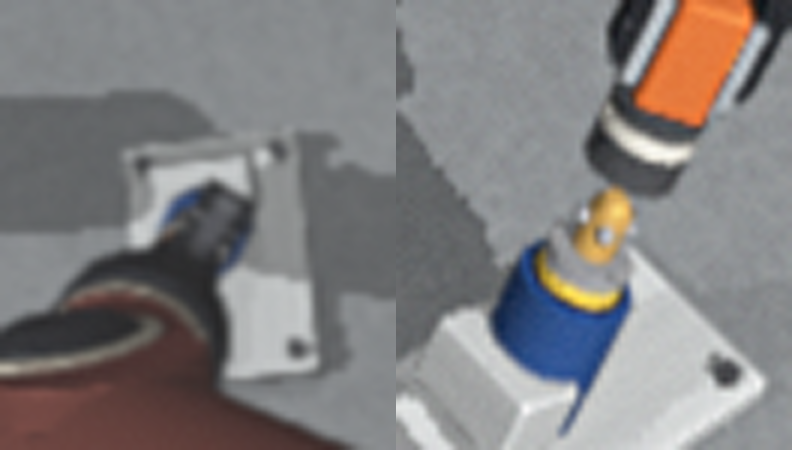

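The scene crop shows the coupler's mouth centre at about (632,176) and the spigot tip at about (616,192). The coupler sits perhaps 3 mm to the right of the spigot axis, so I'll measure that with masks before pushing.

```bash
python3 - <<'E'
from h import *
np.set_printoptions(precision=2,suppress=True)
im=cv2.imread("pics/scene_st.png")
p0=proj("scene",SEAT);p1=proj("scene",SEAT+.1*A);u=(p1-p0)/np.linalg.norm(p1-p0);ang=np.degrees(np.arctan2(u[0],-u[1]))
k=8
M=cv2.getRotationMatrix2D(tuple(map(float,p0)),ang,k);M[:,2]+=np.array([240,440])-p0   # axis vertical at column 240
w=cv2.warpAffine(im,M,(480,600),flags=cv2.INTER_CUBIC);cv2.imwrite("pics/rot.png",w)
hsv=cv2.cvtColor(w,cv2.COLOR_BGR2HSV)
print("px per m axial",np.linalg.norm(p1-p0)*k/.1,"lateral",np.linalg.norm(proj("scene",SEAT+.01*camera_info("scene")["R"][0])-p0)*k*100)
for n,a,b in(("brass",(8,110,90),(22,200,255)),("yellow",(22,150,100),(32,255,255)),("blue",(100,130,30),(125,255,255)),("orange",(4,185,90),(15,255,255))):
    m=cv2.morphologyEx(cv2.inRange(hsv,a,b),cv2.MORPH_OPEN,np.ones((5,5)))
    for r in range(10,600,25):
        c=np.flatnonzero(m[r])
        if len(c)>8: print(n,r,c[0],c[-1],(c[0]+c[-1])/2)
E
```

```text
px per m axial 3338.8083762522274 lateral 3784.1640389825443
brass 35 210 283 246.5
brass 60 203 309 256.0
brass 85 208 308 258.0
brass 110 210 308 259.0
brass 135 211 309 260.0
brass 160 212 307 259.5
brass 185 210 307 258.5
brass 210 210 308 259.0
brass 235 215 241 228.0
brass 360 232 271 251.5
brass 385 228 277 252.5
brass 410 229 244 236.5
brass 435 229 276 252.5
yellow 485 198 309 253.5
blue 485 173 328 250.5
blue 510 174 326 250.0
blue 535 174 327 250.5
blue 560 175 327 251.0
blue 585 185 326 255.5
orange 35 255 267 261.0
orange 60 209 304 256.5
orange 85 212 304 258.0
orange 110 214 303 258.5
orange 135 215 304 259.5
orange 160 214 303 258.5
orange 185 214 303 258.5
orange 210 212 304 258.0
```

View pics/rot.png

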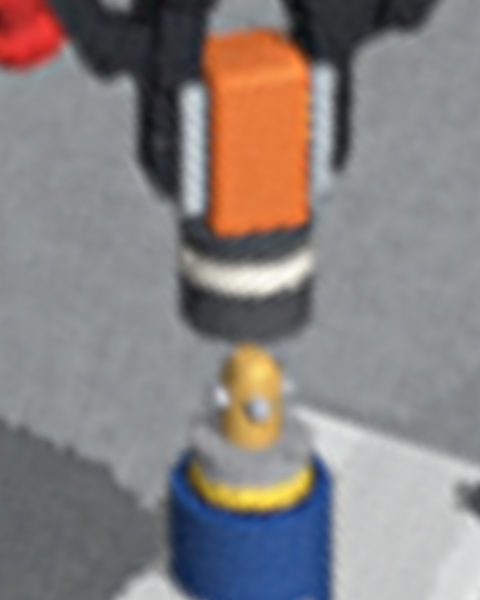

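The rotated view shows the axes parallel: socket midline about column 247.5, spigot about 251.5, so roughly 1 mm off. I'll press in 2 mm steps and watch the forces.

```bash
cat >> h.py <<'E'
def fr(f0): 
    f=np.mean([arm.read_ft_force() for _ in range(3)],0)-f0
    return f@A, f-(f@A)*A
def tgt(d,lat): return SEAT+(D+d)*A+lat
E
python3 - <<'E'
from h import *
np.set_printoptions(precision=2,suppress=True)
f0=np.mean([arm.read_ft_force() for _ in range(5)],0);np.save("f0.npy",f0)
lat=np.zeros(3);d=.040
while d>.0125:
    d-=.002 
    arm.line_to(tgt(d,lat),velocity=.03,ori=Q);arm.pause(.05)
    a,l=fr(f0);p=arm.read_tool_pos()-SEAT
    print(f"{d*1e3:.1f} act {(p@A-D)*1e3:.1f} ax {a:.1f}",l,arm.read_wrist_torque().round(2),round(arm.read_time(),2))
    if a>14 or np.linalg.norm(l)>9: break
E
```

```text
38.0 act 37.9 ax 0.3 [-0.32 -0.77 -0.2 ] [-0.05  0.63  0.  ] 8.69
36.0 act 35.9 ax -0.1 [ 0.34 -1.33  0.07] [-0.06  0.6   0.02] 8.99
34.0 act 33.9 ax -1.0 [ 0.34 -2.24  0.01] [-0.1   0.52  0.02] 9.29
32.0 act 31.9 ax 0.3 [ 0.02 -0.87 -0.05] [-0.06  0.6   0.  ] 9.59
30.0 act 29.9 ax 0.0 [ 0.24 -1.19  0.03] [-0.09  0.56  0.01] 9.89
28.0 act 27.9 ax 0.3 [-0.05 -0.89 -0.08] [-0.08  0.59  0.04] 10.19
26.0 act 25.9 ax -0.4 [-1.31 -0.62 -0.65] [-0.09  0.57  0.03] 10.49
24.0 act 23.9 ax -1.7 [ 0.28 -0.74  0.08] [-0.05  0.55 -0.07] 10.79
22.0 act 21.9 ax -0.5 [-0.24 -1.24 -0.19] [-0.07  0.58 -0.02] 11.09
20.0 act 19.9 ax 0.1 [-0.14 -0.97 -0.13] [-0.07  0.51 -0.05] 11.39
18.0 act 17.9 ax -0.4 [-1.5  -0.21 -0.71] [-0.07  0.58 -0.01] 11.69
16.0 act 15.8 ax 1.0 [-2.49 -1.96 -1.28] [-0.21  1.16  0.01] 11.99
14.0 act 13.6 ax -1.7 [-4.01 -1.73 -1.96] [-0.31  1.62 -0.07] 12.29
12.0 act 12.2 ax 6.1 [-4.79 -2.6  -2.38] [-0.48  1.81 -0.12] 12.59
```

Contact at about 16 mm, with a lateral push towards -x. From here I'll correct sideways to null that force and continue.

```bash
python3 - <<'E'
from h import *
np.set_printoptions(precision=2,suppress=True)
f0=np.load("f0.npy");lat=np.zeros(3);d=.012
b=np.array([0,-1.,0]);b-=b@A*A
for i in range(26):
    a,l=fr(f0);l=l-b
    lat+=np.clip(np.linalg.norm(l)-1,0,4)*l/max(np.linalg.norm(l),1e-6)*.00015
    if np.linalg.norm(lat)>.004: break
    if np.linalg.norm(l)<4: d-=.001
    arm.line_to(tgt(d,lat),velocity=.02,ori=Q);arm.pause(.08)
    a,l=fr(f0);p=arm.read_tool_pos()-SEAT
    print(f"{d*1e3:.1f} act {(p@A-D)*1e3:.1f} ax {a:.1f}",l-b,lat*1e3,arm.read_wrist_torque(),round(arm.read_time(),2))
    if a>13 or np.linalg.norm(l)>14 or d<.001: break
np.save("st.npy",np.r_[d,lat])
E
```

```text
12.0 act 12.4 ax 5.4 [-3.34 -1.81 -1.66] [-0.52 -0.17 -0.25] [-0.42  1.61 -0.12] 12.93
12.0 act 12.4 ax 4.7 [-3.75 -1.28 -1.82] [-0.9  -0.38 -0.44] [-0.42  1.53 -0.08] 13.26
12.0 act 12.3 ax 4.2 [-2.95 -1.71 -1.47] [-1.33 -0.53 -0.65] [-0.36  1.41 -0.11] 13.59
11.0 act 11.3 ax 4.4 [-2.08 -1.65 -1.07] [-1.65 -0.71 -0.81] [-0.29  1.19 -0.02] 13.93
10.0 act 10.1 ax 5.5 [-1.24 -0.49 -0.6 ] [-1.86 -0.88 -0.92] [-0.22  0.97 -0.03] 14.26
9.0 act 8.7 ax 1.3 [-0.75 -0.3  -0.37] [-1.92 -0.9  -0.94] [-0.04  0.8   0.02] 14.59
8.0 act 7.6 ax -2.5 [-0.15  0.4  -0.04] [-1.92 -0.9  -0.94] [0.13 0.65 0.1 ] 14.93
7.0 act 6.8 ax -2.4 [-0.47  0.55 -0.18] [-1.92 -0.9  -0.94] [0.03 0.65 0.07] 15.26
6.0 act 5.9 ax -2.5 [-0.89 -0.49 -0.45] [-1.92 -0.9  -0.94] [0.03 0.69 0.03] 15.59
5.0 act 4.8 ax -3.3 [-0.5   0.37 -0.2 ] [-1.93 -0.91 -0.95] [0.05 0.65 0.04] 15.93
4.0 act 3.8 ax -4.3 [-0.37  0.79 -0.12] [-1.93 -0.91 -0.95] [0.01 0.66 0.07] 16.26
3.0 act 2.9 ax -4.1 [-0.24 -0.57 -0.15] [-1.93 -0.91 -0.95] [-0.13  0.72  0.04] 16.59
2.0 act 2.2 ax -0.5 [-0.22  0.11 -0.09] [-1.93 -0.91 -0.95] [-0.09  0.55 -0.05] 16.93
1.0 act 1.0 ax -0.3 [-0.46  0.27 -0.2 ] [-1.93 -0.91 -0.95] [-0.11  0.52 -0.01] 17.26
```

The balls were passed at about 9 mm, after a peak of roughly 5.5 N followed by an inward pull, and the lateral force is now near zero. I'll go on against the spring.

```bash
python3 - <<'E'
from h import *
np.set_printoptions(precision=2,suppress=True)
f0=np.load("f0.npy");s=np.load("st.npy");d=s[0];lat=s[1:]
b=np.array([0,-1.,0]);b-=b@A*A
for i in range(16):
    a,l=fr(f0);l=l-b
    lat+=np.clip(np.linalg.norm(l)-1,0,4)*l/max(np.linalg.norm(l),1e-6)*.00015
    d-=.001
    try: arm.line_to(tgt(d,lat),velocity=.015,ori=Q)
    except arm.MotionError as e: print(e);d+=.001;break
    arm.pause(.08)
    a,l=fr(f0);p=arm.read_tool_pos()-SEAT
    print(f"{d*1e3:.1f} act {(p@A-D)*1e3:.1f} ax {a:.1f}",l-b,lat*1e3,arm.read_wrist_torque(),round(arm.read_time(),2))
    if a>12 or np.linalg.norm(l)>14: break
np.save("st.npy",np.r_[d,lat])
w={n:snapshot(n) for n in("scene",)}["scene"]
p0=proj("scene",SEAT);p1=proj("scene",SEAT+.1*A);u=(p1-p0);ang=np.degrees(np.arctan2(u[0],-u[1]))
M=cv2.getRotationMatrix2D(tuple(map(float,p0)),ang,8);M[:,2]+=np.array([240,440])-p0
cv2.imwrite("pics/rot2.png",cv2.warpAffine(w,M,(480,600),flags=cv2.INTER_CUBIC))
print(arm.read_opening(),arm.read_finger_force())
E
```

```text
-0.0 act 0.3 ax 4.5 [-0.29 -0.86 -0.19] [-1.93 -0.91 -0.95] [-0.23  0.52 -0.07] 17.59
-1.0 act -0.9 ax 6.3 [-0.1  -0.93 -0.11] [-1.93 -0.91 -0.95] [-0.21  0.51 -0.08] 17.93
-2.0 act -2.0 ax 5.8 [ 0.08 -0.68 -0.01] [-1.93 -0.91 -0.95] [-0.18  0.52 -0.07] 18.26
-3.0 act -2.9 ax 7.1 [-0.65 -0.39 -0.32] [-1.93 -0.91 -0.95] [-0.22  0.52 -0.01] 18.59
-4.0 act -3.8 ax 8.1 [-0.79 -0.35 -0.39] [-1.93 -0.91 -0.95] [-0.24  0.5  -0.07] 18.93
-5.0 act -4.7 ax 9.1 [-0.91 -0.76 -0.47] [-1.93 -0.91 -0.95] [-0.29  0.57 -0.11] 19.26
-6.0 act -5.6 ax 8.7 [-0.62 -1.03 -0.35] [-1.96 -0.93 -0.97] [-0.3   0.54 -0.11] 19.59
-7.0 act -6.5 ax 10.1 [-0.62 -1.05 -0.35] [-1.98 -0.96 -0.98] [-0.26  0.57 -0.12] 19.93
-8.0 act -7.5 ax 10.3 [ 0.08 -1.11 -0.04] [-2.   -1.   -0.99] [-0.33  0.61 -0.13] 20.26
-9.0 act -8.4 ax 12.1 [-0.64 -1.37 -0.39] [-2.   -1.01 -0.99] [-0.33  0.62 -0.11] 20.59
0.2936250156218702 89.87610340118408
```

View pics/rot2.png

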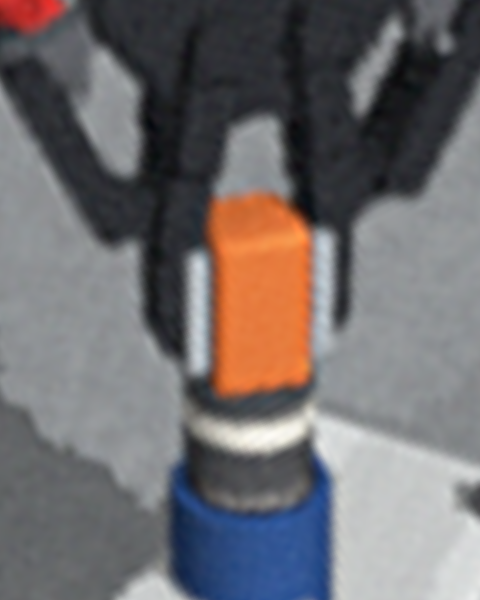

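The picture shows the coupler seated on the steel flange with no gap. The yellow band is gone inside the blue sleeve, and the force curve puts the travel at about 8–9 mm. The grip is steady, so I'm handing in.

```bash
python3 -c "
from station import arm,ticket
arm.pause(.3);print(arm.read_time(),arm.read_ft_force());print(ticket.finish_job())"
```

```text
20.9417 [-5.67560752 -2.50842815  8.67275369]
the job is handed in; nothing more can be done
None
```

The coupler is snapped home on the steel flange, and I handed the job in at about 21 s with the arm still gripping it and holding the spigot about 8–9 mm down, the yellow band fully inside the sleeve.

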